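# Press the brake lever to its stop and hold it for the gap check

### The job

Check the brake lever on the handlebar stub: with the outside of the fingers press it in toward the bar until it meets its stop, let it spring fully out again, then press it in to its stop a second time and finish while holding it there, so that I can measure the gap it leaves to the bar. Push only on the lever's outer side and do not force it or grip it: keep the fingers off the bar and its rubber grip and off the red inner face of the lever. Leave the loose things on the bench where they are.

Things in the scene. Friction and masses are not known exactly. Their poses are not given: they have to be found in the camera images.
- stand: Plywood service stand, fixed to the bench, base 100 x 200 x 18 mm. Origin under its centre, z up, y along the handlebar stub, +x from the lever toward the bar. Bar axis above x = 0, 75 mm above the bench. Clamp post 44 x 26 mm, 93 mm high at y = -83 mm; slim post under the grip at y = 55 mm. The lever's black bracket (y = -55 mm) reaches 92 mm high.
- lever_press (a point): Point on the outer face of the aluminium brake lever, 100 mm along it from the hinge and 7 mm out from the hinge line, at half blade height (75 mm above the bench); moves with the lever. Blade 16 mm high, 13 mm thick with its red strip, free space beneath, ending in a 19 mm ball 124 mm from the hinge. +x is the push direction (square to the lever, toward the bar), +y along it to the ball, z up.
- lever_hinge (a point): The lever's vertical hinge axis, at the height of the lever's middle; axes as those of the stand. Pressed in, the lever turns clockwise seen from above.
- lever (a joint): Angle of the brake lever, rad: 0 fully out (its spring keeps it there), 0.36 at its firm built-in stop, where a clear gap of about 15 mm to the grip remains. At the press point it takes about 3 N to start and 7 N to hold at the stop; then it is rigid.
- lever_inner (a point): Red plastic strip on the lever's inner face (toward the bar), 90 mm long, 12 mm high; the point is its centre, axes as lever_press. Not to be touched.
- grip_center (a point): Aluminium handlebar stub, 22 mm thick, 215 mm long, with a black rubber grip 31 mm thick (end flanges 37 mm); the point is the middle of the grip, on the bar axis, axes as the stand. Not to be touched.
- wood_block_2_center (a point): Bystander, loose, to be left alone: cube-like pine offcut, 63 x 63 x 50 mm. The point is half-way up.
- glue_bottle_center (a point): Bystander, loose, to be left alone: white glue bottle with an orange pointed cap, 48 x 52 x 134 mm, standing. The point is half-way up.
- jar_blue_center (a point): Bystander, loose, to be left alone: small jar with a white lid and blue contents, 45 mm wide, 60 mm high. The point is half-way up.
- jar_nuts_center (a point): Bystander, loose, to be left alone: small clear jar with a black lid, 52 mm wide, 50 mm high. The point is half-way up.
- tape_roll_center (a point): Bystander, loose, to be left alone: roll of black tape lying flat, 64 mm wide, 19 mm high. The point is half-way up.

How it is judged (in metres and radians):
On the way, in this order (a step that is already met when the one before it is completed fails the run):
1. the lever is pressed in to its stop by the fingers (value of joint lever above 0.33 rad and contact force between the fingers and lever above 1 N), for 0.2 s.
2. the lever has sprung fully out again (value of joint lever below 0.04 rad), for 0.2 s.
At the end, for the whole second after the job is handed in: After one full press and release, the lever is again within 0.03 rad of its stop (joint above 0.33 rad), at rest, and held there by the fingers (more than 1 N between fingers and lever) (all of step 1 and velocity of joint lever between -0.1 and 0.1 rad/s); the arm keeps its last pose, push and grip.
It fails at once if the bar or its grip is touched (contact force between any of the fingers, the arm and stand_c0 above 1 N or contact force between any of the fingers, the arm and stand_c1 above 1 N or contact force between any of the fingers, the arm and stand_c2 above 1 N or contact force between any of the fingers, the arm and stand_c3 above 1 N).
It fails at once if the lever's red inner face is touched (gripped or hooked) (contact force between the fingers and lever_c4 above 1 N).
It fails at once if the lever is forced (more than 45 N) (contact force between the fingers and lever above 45 N).
It fails at once if a loose thing is moved more than 15 mm (distance of any of wood_block_2_center, glue_bottle_center, jar_blue_center, jar_nuts_center, tape_roll_center from where it was at the start of the episode above 0.015 m).
It also fails if it takes over 37 s, if anything falls off the work surface, if the arm or the gripper's body presses on something with over 40 N, if the wrist force passes 120 N, or if a joint passes its speed limit or range.

### The arm

A 6-joint arm with a two-finger parallel gripper is mounted at the origin on the work surface; the furniture and walls round the work are solid. World frame = base frame: x ahead of the robot, y to its left, z up, the work surface at z = 0. Lengths are in m, angles in degrees, forces in N, time in s.
With the tool pointing down it reaches from about 0.25 to 0.725 m from the base axis. Payload 9.7 kg.
Tool frame: the origin (TCP) lies midway between the tips of the shut fingers; the grasp point (between the pads) lies 19 mm behind it; y points along the fingers, x is the direction in which the jaws open and shut, and the axes are right-handed (so a half turn about y gives the same grasp; the last joint's range is limited). The gripper opens to 85 mm and grips with 20 to 120 N. Pads are 22 mm wide; open, the fingers measure 114 mm over their backs; the gripper's body (76 mm by 85 mm) begins 54 mm behind the grasp point. The pads swing forward as they close: fully open they stand 13 mm farther back than shut.
Start: joints at [76.547, 4.979, 10.078, 95.1, 0, 90], TCP at [0.128, 0.535, 0.203] pointing down, gripper open.
Joint ranges: [-179.16, 179.16], [-48.56, 103.87], [-65.8, 70.77], [-126.05, 130.52], [-82.76, 87.17], [-180, 180]. Speed limits (degrees/s): [127.2, 127.2, 147.25, 180, 180, 180].

### API

Orientations are given as [roll, pitch, yaw] about the fixed x, y, z axes, in that order (R = Rz(yaw) Ry(pitch) Rx(roll)).
In Python, from workcell import get_obs, camera, job_done gives the robot as it stands.
- The arm moves only by the tool play_rows, never from a script. Its argument "moves" is a list of rows, each a list of 3 entries, a list of its own where there are three numbers: the turn, a rotation vector about the tool's x, y, z in degrees, then the shift along the tool's x, y, z in m, then the opening in per cent of the stroke, from 0 (shut) to 100 (fully open). A call has exactly 5 rows; each row is the pose to reach, as a shift and turn from the pose commanded when the call began, along the tool's axes at that moment; what a row does not reach only later rows make up. A row lasts 1/10 s, in which the tool goes at most 50 mm and 8.59 degrees, less where a joint would pass 70% of its speed; a pose out of reach is approached as far as the arm can. A call with a gripper value outside its range is refused whole. The fingers move at their own pace and stop on an object; "grip_force" is the grip in N (left out, the last holds). Time passes only in rows, so rows that repeat a pose let the fingers close, or fill a call up. It gives the time, the measured TCP pose, the force and the opening at its end, in the units of the state.
- get_obs(): the state, without advancing time (a new reading comes with each control period).
- camera(name): name is "side" or "top" or "wrist"; returns a dict with "img" (400x640x3 uint8, red, green, blue), "fov_y" (degrees; the focal length in pixels is half the picture's height over the tangent of half this angle, whatever the lens; pixels are square), "cx", "cy" (the principal point, pixels), "k1" (the pictures are not rectified: a ray, as slopes to the right and down, at radius r is drawn at 1 + k1 r^2 times it, then the intrinsics apply), "world_from_camera" (4x4, takes a point from camera to world coordinates). Camera axes: x right, y up, looking along -z (the intrinsics and any distortion apply to the point x, -y, -z); pixel columns grow to the right and rows downward; lengths in m; the calibration is good to about 2 mm. A picture is of the moment at which its call begins. There is no depth.
- job_done(): hands the job in, once; it reports no verdict.
The state is a dict: "time": time; "q": joint angles; "qd": joint speeds; "joint_efforts": joint torques, N m; "ee_pos": TCP position; "tcp_rot": TCP orientation; "wrist_force": force on the tool from outside, world axes, zero at the start; "torque": the same for the moment, N m; "opening": finger opening in m.
Only numpy, scipy, OpenCV 4.12 (cv2) and the standard library are available. Lean on these libraries where they do the work, as an engineer would, in place of code of your own. Each camera call takes 0.05 s, during which the arm holds its last target.

## Working session

There is one attempt and no reset: what is moved stays moved. The work goes in short steps, Python scripts to look and compute and a tool call to move; the robot and the scene stay as the last step left them, time stands still between calls to the robot, and variables do not carry over. Pictures are saved under pics/ and viewed, and the job is handed in when it is done.

Besides the shell and the picture viewer there is one more tool, called after "Request:" by a JSON object that holds its "op" and its "data", one argument or row to a line. play_rows: Moves the arm, as the interface text tells. Its arguments: {"type":"object","properties":{"moves":{"type":"array"},"grip_force":{"type":"number"}},"required":["moves"]}

```bash
mkdir -p pics; python3 - <<'E'
from workcell import get_obs,camera
import cv2,numpy as np,pickle
print(get_obs())
for n in["side","top","wrist"]:
    c=camera(n);cv2.imwrite(f"pics/{n}0.png",c["img"][:,:,::-1]);pickle.dump(c,open(n+"0.pkl","wb"))
    print(n,c["fov_y"],c["cx"],c["cy"],c["k1"],np.round(c["world_from_camera"],3).tolist())
E
```

```text
{'time': 0.0, 'q': array([7.65459055e+01, 5.01005771e+00, 1.00338589e+01, 9.50992651e+01,
       1.30851143e-03, 9.00000781e+01]), 'qd': array([-0.05526776,  0.02191421,  0.0646466 ,  0.04938028,  0.05519899,
        0.01079485]), 'joint_efforts': array([-8.60279906e-04, -5.20385957e+01,  4.64806831e+01,  1.63493404e-02,
       -1.15898447e-04, -3.34288224e-06]), 'ee_pos': array([0.12789685, 0.53464608, 0.20248776]), 'tcp_rot': array([-8.99986916e+01,  7.54639060e-02,  7.65458274e+01]), 'wrist_force': array([-0.25772866, -0.43593018, -0.7525229 ]), 'torque': array([-0.03994715,  0.02087097,  0.03729522]), 'opening': 0.08530271158776405}
side 54.05793475656627 315.7810355947869 199.71729926759636 -0.06907857417230415 [[0.994, 0.072, -0.078, 0.354], [-0.107, 0.665, -0.739, -0.532], [-0.001, 0.743, 0.669, 0.711], [0.0, 0.0, 0.0, 1.0]]
top 43.13295600251407 314.5840863571455 205.93669993562511 0.035454175928554515 [[0.019, 0.997, -0.071, 0.358], [-0.999, 0.017, -0.03, 0.148], [-0.029, 0.071, 0.997, 1.166], [0.0, 0.0, 0.0, 1.0]]
wrist 64.58132939827307 315.17928473596277 198.97859418215057 -0.018616867070403338 [[0.232, -0.919, -0.318, 0.046], [0.973, 0.219, 0.077, 0.555], [-0.001, -0.327, 0.945, 0.374], [0.0, 0.0, 0.0, 1.0]]
```

View pics/side0.png

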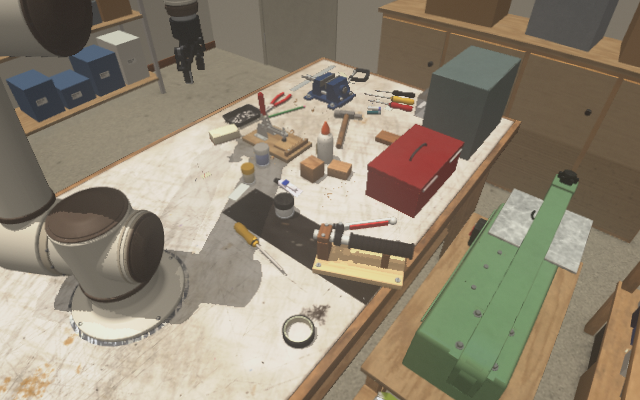

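View pics/top0.png

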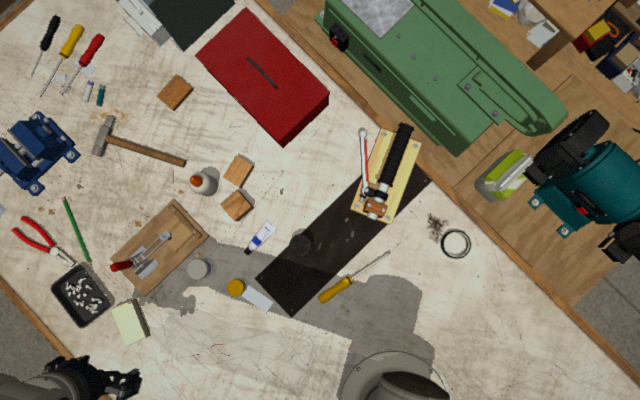

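View pics/wrist0.png

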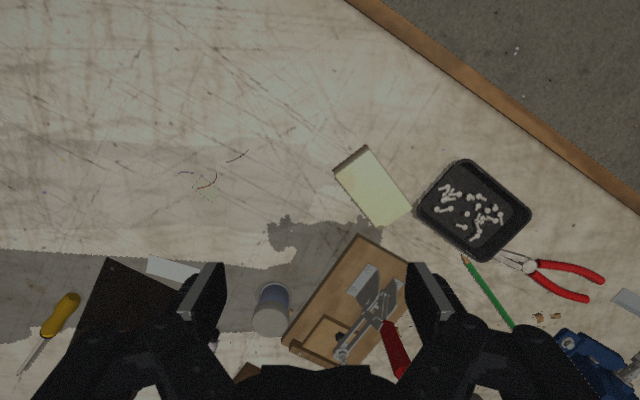

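The side view shows the stand near (360,260). In the top view it is near (385,175), with the lever to its left and the ball end at about (363,132). I'll enlarge both.

```bash
python3 - <<'E'
import cv2,pickle
t=pickle.load(open("top0.pkl","rb"))["img"][105:235,330:450,::-1]
cv2.imwrite("pics/tz.png",cv2.resize(t,None,fx=4.6,fy=4.6,interpolation=cv2.INTER_CUBIC))
t=pickle.load(open("side0.pkl","rb"))["img"][205:295,300:430,::-1]
cv2.imwrite("pics/sz.png",cv2.resize(t,None,fx=6,fy=6,interpolation=cv2.INTER_CUBIC))
E
```

```text
(no output)
```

View pics/tz.png

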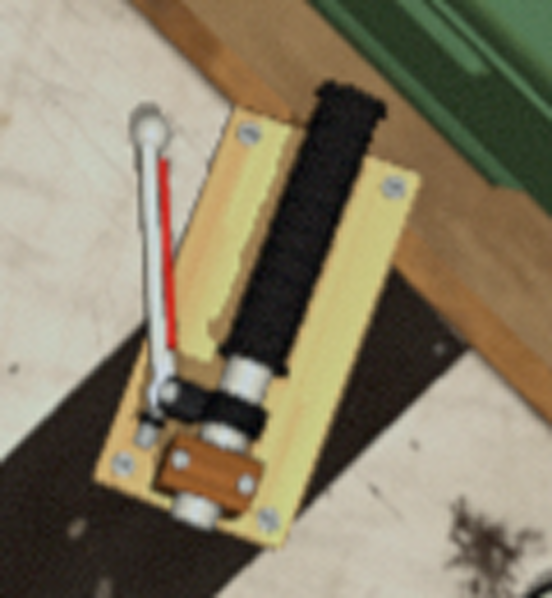

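View pics/sz.png

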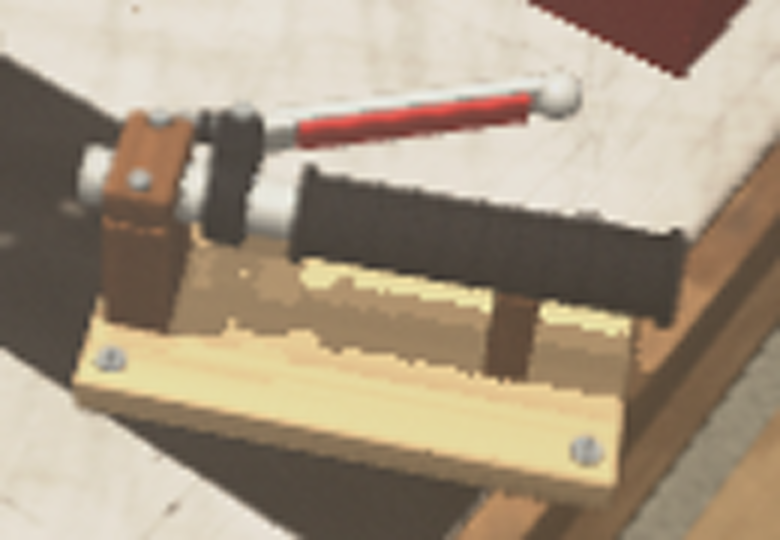

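Top-crop readings: stand corners at (235,105), (420,175), (95,480) and (280,548), and the ball at (148,126). In the bar view, the bar ends are near (352,95) and (195,512). The lever is out, with its red strip facing the bar.

```bash
cat > h.py <<'E'
import numpy as np,cv2
def ray(c,uv):
    f=200/np.tan(np.radians(c["fov_y"]/2))
    d=np.array([(uv[0]-c["cx"])/f,(uv[1]-c["cy"])/f]);r=np.linalg.norm(d);u=r
    for _ in range(20):u=r/(1+c["k1"]*u*u)
    d=d*(u/r if r>0 else 1)
    T=np.array(c["world_from_camera"]);return T[:3,3],T[:3,:3]@[d[0],-d[1],-1]
def at(c,uv,z):
    o,d=ray(c,uv);return o+d*(z-o[2])/d[2]
def tri(c1,u1,c2,u2):
    o1,d1=ray(c1,u1);o2,d2=ray(c2,u2);s=np.linalg.lstsq(np.c_[d1,-d2],o2-o1,rcond=None)[0]
    a=o1+d1*s[0];b=o2+d2*s[1];return (a+b)/2,np.linalg.norm(a-b)
def proj(c,p):
    f=200/np.tan(np.radians(c["fov_y"]/2));T=np.array(c["world_from_camera"])
    q=T[:3,:3].T@(np.array(p)-T[:3,3]);d=np.array([q[0],-q[1]])/-q[2];d=d*(1+c["k1"]*(d@d))
    return d*f+[c["cx"],c["cy"]]
E
python3 - <<'E'
from h import *;import pickle
t=pickle.load(open("top0.pkl","rb"));s=pickle.load(open("side0.pkl","rb"))
np.set_printoptions(precision=4,suppress=True)
T=lambda x,y:(330+(x+.5)/4.6-.5,105+(y+.5)/4.6-.5)
S=lambda x,y:(300+(x+.5)/6-.5,205+(y+.5)/6-.5)
P=[at(t,T(*p),.018) for p in[(235,105),(420,175),(280,548),(95,480)]]
print(np.array(P),[np.linalg.norm(P[i]-P[i-1]) for i in range(4)])
c=np.mean(P,0);print("c",c)
a=P[0]+P[1]-P[2]-P[3];print("yaw y axis",np.degrees(np.arctan2(a[1],a[0])))
b=P[1]+P[2]-P[0]-P[3];print("yaw x axis",np.degrees(np.arctan2(b[1],b[0])))
print("ball",tri(t,T(148,125),s,S(556,95)),at(t,T(148,126),.075))
for z,p in[(.075,(352,95)),(.075,(195,514))]:print("bar",at(t,T(*p),z))
for n,p in dict(outer_tip=(137,150),outer_mid=(146,260),outer_near=(152,345)).items():print(n,at(t,T(*p),.083))
# near-side stand corners in side
print("side corners",at(s,S(622,397),.018),at(s,S(100,302),.018))
for n,z,uv in[("glue",.0,(205,190)),("jarblue?",.06,(198,268)),("nuts",.05,(301,242)),("tape",.019,(455,243)),("blk",.05,(236,206)),("blk2",.05,(238,170))]:print(n,at(t,uv,z))
E
```

```text
[[ 0.6216  0.0341  0.018 ]
 [ 0.5875 -0.0574  0.018 ]
 [ 0.4016  0.0099  0.018 ]
 [ 0.4335  0.1009  0.018 ]] [np.float64(0.19967181607159568), np.float64(0.0976623467319837), np.float64(0.1977313341209968), np.float64(0.09649257642408766)]
c [0.5111 0.0219 0.018 ]
yaw y axis -19.732248303903933
yaw x axis -109.89022569975701
ball (array([0.5967, 0.0809, 0.0753]), np.float64(0.0035598321113596643)) [0.598  0.0806 0.075 ]
bar [ 0.6139 -0.0152  0.075 ]
bar [0.4146 0.0564 0.075 ]
outer_tip [0.5848 0.0861 0.083 ]
outer_mid [0.5328 0.0812 0.083 ]
outer_near [0.4928 0.0779 0.083 ]
side corners [ 0.6017 -0.0204  0.018 ] [0.4156 0.0459 0.018 ]
glue [0.4732 0.4384 0.    ]
jarblue? [0.296  0.4328 0.06  ]
nuts [0.3567 0.2095 0.05  ]
tape [ 0.3611 -0.1338  0.019 ]
blk [0.4337 0.3556 0.05  ]
blk2 [0.5143 0.3535 0.05  ]
```

Ball height triangulates to 75.3 mm and the stand sides to 198 x 97 mm, both consistent with the given sizes. The lever blade points at yaw ≈ +5° and the bar at −19.8°. Next I'll work out the press geometry and check clearance to the toolbox.

```bash
python3 - <<'E'
from h import *;import pickle
t=pickle.load(open("top0.pkl","rb"));s=pickle.load(open("side0.pkl","rb"))
np.set_printoptions(precision=4,suppress=True)
print("toolbox corner",tri(t,(328,97),s,(462,158)),tri(t,(283,145),s,(408,205)),at(t,(283,145),0.1),at(t,(328,97),.1))
hinge=np.array([.4735,.070])
for y in(5.1,-15.5):
    y=np.radians(y);u=np.array([np.cos(y),np.sin(y)]);o=np.array([-u[1],u[0]])
    for r in(95,100,124):
        p=np.r_[hinge+r/1e3*u+(.007*o if r<120 else 0),.075];print(y,r,p,"top",(proj(t,p)-[330,105])*4.6,"side",(proj(s,p)-[300,205])*6)
E
```

```text
toolbox corner (array([0.6921, 0.1359, 0.1999]), np.float64(0.10981892361158173)) (array([ 0.6414,  0.2487, -0.0358]), np.float64(0.10796585139884457)) [0.5624 0.2495 0.1   ] [0.6674 0.1553 0.1   ]
0.0890117918517108 95 [0.5675 0.0854 0.075 ] top [135.1303 187.9595] side [480.9113  90.058 ]
0.0890117918517108 100 [0.5725 0.0859 0.075 ] top [134.327  177.5171] side [493.3637  88.2341]
0.0890117918517108 124 [0.597 0.081 0.075] top [145.2701 126.3406] side [558.9103  92.1438]
-0.27052603405912107 95 [0.5669 0.0514 0.075 ] top [207.4747 190.0709] side [500.0918 154.5185]
-0.27052603405912107 100 [0.5717 0.05   0.075 ] top [210.4319 180.0006] side [513.583 156.074]
-0.27052603405912107 124 [0.593  0.0369 0.075 ] top [238.9112 135.7927] side [578.2628 177.2316]
```

Request:
{"op": "play_rows", "data": {
  "moves": [
    [[0, -8.3, 0], [-0.294, 0, -0.526], 0],
    [[0, -8.3, 0], [-0.294, 0, -0.526], 0],
    [[0, -8.3, 0], [-0.294, 0, -0.526], 0],
    [[0, -8.3, 0], [-0.294, 0, -0.526], 0],
    [[0, -8.3, 0], [-0.294, 0, -0.526], 0]
  ],
  "grip_force": 40
}}

```text
time: 0.65
ee_pos: [0.3116, 0.3651, 0.2031]
tcp_rot: [-90.0, -0.0, 84.9]
wrist_force: [0.3, 0.2, 0.4]
opening: 0.0121
```

Request:
{"op": "play_rows", "data": {
  "moves": [
    [[0, 0, 0], [-0.214, 0, -0.28], 0],
    [[0, 0, 0], [-0.214, 0, -0.28], 0],
    [[0, 0, 0], [-0.214, 0, -0.28], 0],
    [[0, 0, 0], [-0.214, 0, -0.28], 0],
    [[0, 0, 0], [-0.214, 0, -0.28], 0]
  ]
}}

```text
time: 1.15
ee_pos: [0.496, 0.1958, 0.2031]
tcp_rot: [-90.0, -0.0, 84.8]
wrist_force: [1.2, 1.4, -0.3]
opening: 0.0006
```

Request:
{"op": "play_rows", "data": {
  "moves": [
    [[0, 0, 0], [-0.062, 0, -0.08], 0],
    [[0, 0, 0], [-0.062, 0, -0.08], 0],
    [[0, 0, 0], [-0.062, 0, -0.08], 0],
    [[0, 0, 0], [-0.062, 0, -0.08], 0],
    [[0, 0, 0], [-0.062, 0, -0.08], 0]
  ]
}}

```text
time: 1.65
ee_pos: [0.5684, 0.1292, 0.2031]
tcp_rot: [-90.0, -0.0, 84.9]
wrist_force: [-0.1, -0.4, -0.9]
opening: 0.0002
```

```bash
cat > snap.py <<'E'
import sys,cv2,pickle
from workcell import camera,get_obs
k=sys.argv[1]
for n,(x0,x1,y0,y1),f in[("top",(290,450,80,240),3.7),("side",(260,450,130,300),4),("wrist",(0,640,0,400),1)]:
    if n not in sys.argv[2:]:continue
    c=camera(n);pickle.dump(c,open(n+k+".pkl","wb"))
    cv2.imwrite(f"pics/{n}{k}.png",cv2.resize(c["img"][y0:y1,x0:x1,::-1],None,fx=f,fy=f,interpolation=cv2.INTER_CUBIC))
o=get_obs();print(o["time"],o["ee_pos"],o["wrist_force"])
E
python3 snap.py 1 top side wrist
```

```text
1.8 [0.56825157 0.12975895 0.20364435] [ 0.01630772  0.36933607 -0.11132417]
```

View pics/wrist1.png

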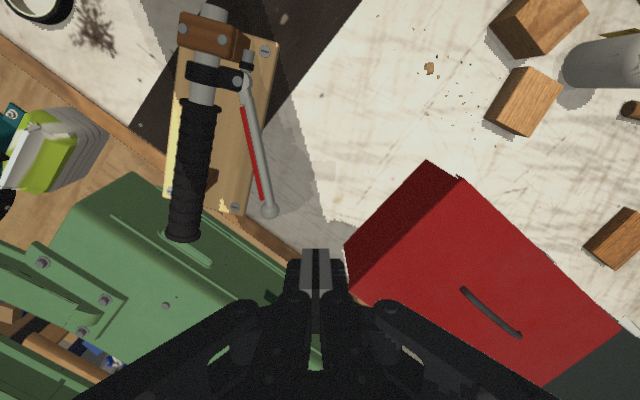

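View pics/side1.png

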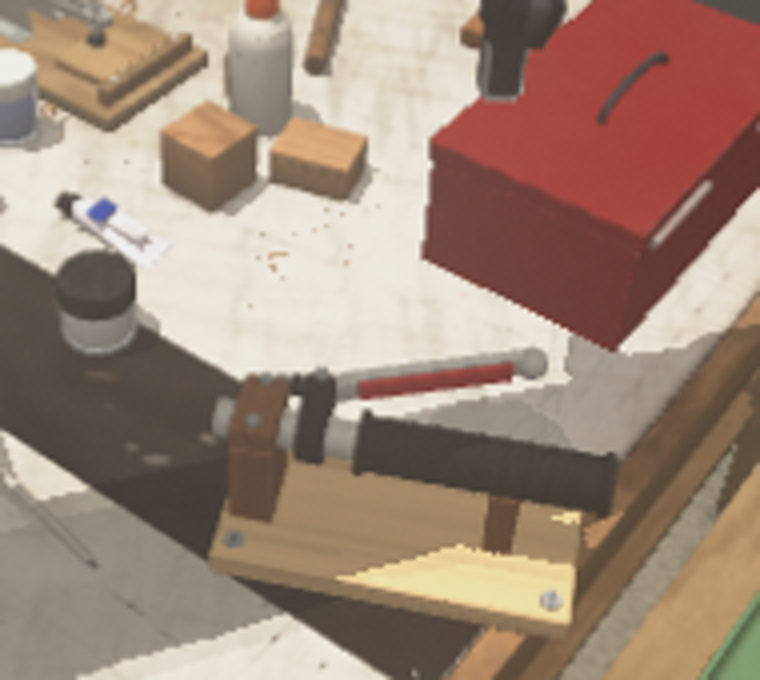

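The wrist picture shows the ball at (269,210), fingertips at (315,285) and a wide linkage behind them. The lever's outer side faces the fingers. I'll cross-check the ball position with this view.

```bash
python3 - <<'E'
from h import *;import pickle
w=pickle.load(open("wrist1.pkl","rb"));t=pickle.load(open("top0.pkl","rb"));s=pickle.load(open("side0.pkl","rb"))
np.set_printoptions(precision=4,suppress=True)
S=(300+(556.5)/6-.5,205+(95.5)/6-.5)
print(tri(w,(269,210),s,S),at(w,(269,210),.075),at(s,S,.075))
for p in[(270,195),(262,155),(250,105)]:print(at(w,p,.083))
# toolbox corner
print(tri(w,(427,160),t,(283,145)),tri(w,(345,260),t,(328,97)))
E
```

```text
(array([0.595 , 0.0806, 0.0756]), np.float64(0.0006497575679395634)) [0.5956 0.0805 0.075 ] [0.5949 0.0811 0.075 ]
[0.5772 0.0851 0.083 ]
[0.5376 0.0829 0.083 ]
[0.4923 0.0786 0.083 ]
(array([0.575 , 0.2579, 0.0178]), np.float64(0.006463377626636674)) (array([0.689 , 0.1563, 0.0253]), np.float64(0.0010647712790321073))
```

Request:
{"op": "play_rows", "data": {
  "moves": [
    [[0, 0, 0], [0, 0.03, -0.003], 0],
    [[0, 0, 0], [0, 0.06, -0.003], 0],
    [[0, 0, 0], [0, 0.08, -0.003], 0],
    [[0, 0, 0], [0, 0.08, -0.003], 0],
    [[0, 0, 0], [0, 0.08, -0.003], 0]
  ]
}}

```text
time: 2.3
ee_pos: [0.5716, 0.1291, 0.1241]
tcp_rot: [-90.0, -0.0, 84.9]
wrist_force: [-0.3, 0.2, 0.4]
opening: -0.0001
```

Request:
{"op": "play_rows", "data": {
  "moves": [
    [[0, 0, 0], [0, 0.03, 0], 0],
    [[0, 0, 0], [0, 0.05, 0], 0],
    [[0, 0, 0], [0, 0.063, 0], 0],
    [[0, 0, 0], [0, 0.063, 0], 0],
    [[0, 0, 0], [0, 0.063, 0], 0]
  ]
}}

```text
time: 2.8
ee_pos: [0.5725, 0.1287, 0.0616]
tcp_rot: [-90.1, -0.0, 84.9]
wrist_force: [0.6, 0.0, 0.4]
opening: -0.0002
```

```bash
python3 snap.py 2 top side wrist
```

```text
2.95 [0.57270187 0.12865394 0.06173607] [-0.50334254 -0.32055074  0.08739379]
```

View pics/wrist2.png

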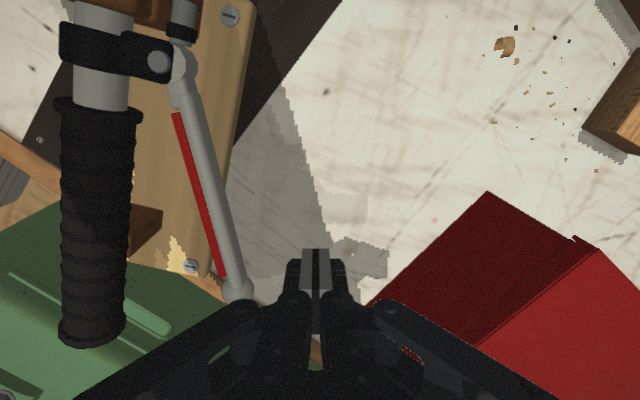

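View pics/side2.png

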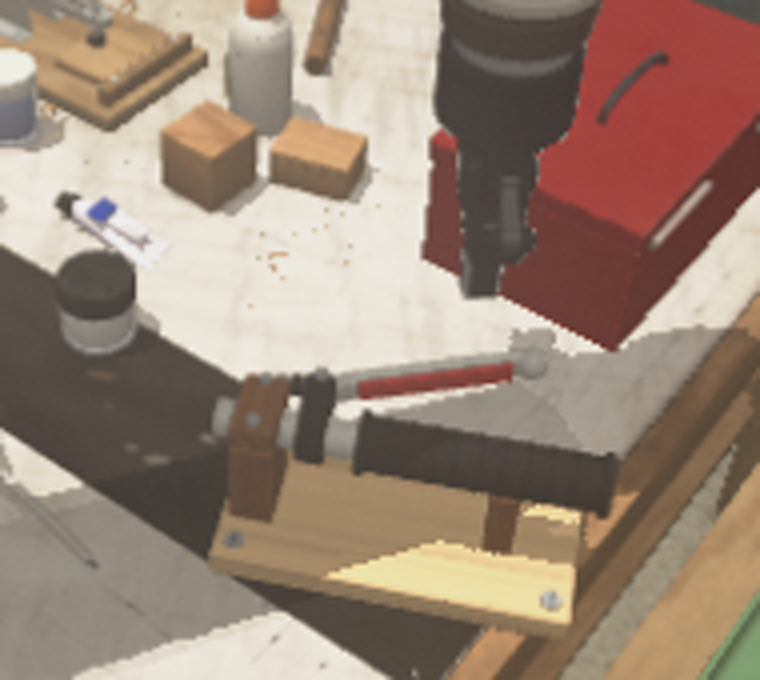

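Fingertips are at the right height (z 0.062), clear of the lever on its outer side. I'll shift 4 mm toward the hinge and approach.

Request:
{"op": "play_rows", "data": {
  "moves": [
    [[0, 0, 0], [-0.006, 0, 0.004], 0],
    [[0, 0, 0], [-0.012, 0, 0.004], 0],
    [[0, 0, 0], [-0.018, 0, 0.004], 0],
    [[0, 0, 0], [-0.02, 0, 0.004], 0],
    [[0, 0, 0], [-0.02, 0, 0.004], 0]
  ]
}}

```text
time: 3.45
ee_pos: [0.5662, 0.1084, 0.0603]
tcp_rot: [-90.0, -0.0, 84.8]
wrist_force: [-0.9, -0.1, 0.2]
opening: 0.0001
```

Request:
{"op": "play_rows", "data": {
  "moves": [
    [[0, 0, 0], [-0.003, 0, 0], 0],
    [[0, 0, 0], [-0.006, 0, 0], 0],
    [[0, 0, 0], [-0.009, 0, 0], 0],
    [[0, 0, 0], [-0.012, 0, 0], 0],
    [[0, 0, 0], [-0.015, 0, 0], 0]
  ]
}}

```text
time: 3.95
ee_pos: [0.5647, 0.0937, 0.0602]
tcp_rot: [-90.0, -0.0, 84.8]
wrist_force: [-0.3, 0.2, 0.3]
opening: 0.0003
```

```bash
python3 snap.py 3 side wrist
```

```text
4.05 [0.5647452  0.0935556  0.06022988] [-0.66557624  0.59317962 -0.0277608 ]
```

View pics/side3.png

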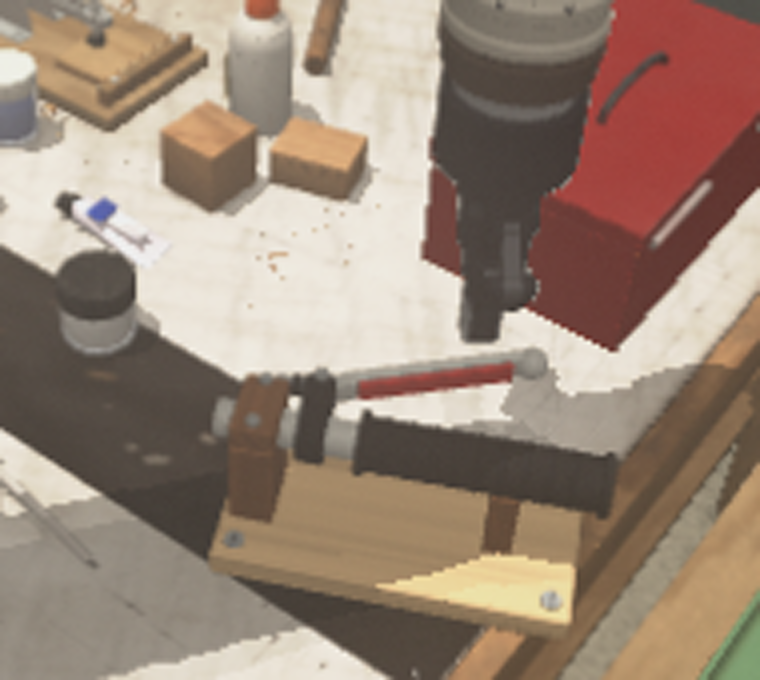

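View pics/wrist3.png

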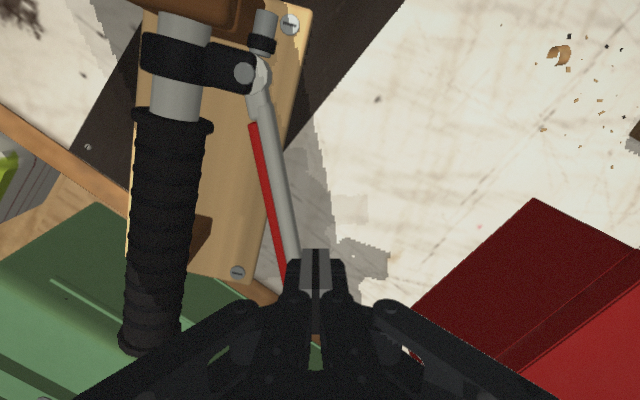

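```bash
python3 - <<'E'
from h import *;import pickle
from workcell import get_obs
s=pickle.load(open("side3.pkl","rb"));w=pickle.load(open("wrist3.pkl","rb"));t=pickle.load(open("top0.pkl","rb"))
p=get_obs()["ee_pos"];print(p)
for dz in(0,.02,.04):
    q=p+[0,0,dz];print((proj(s,q)-[260,130])*4,proj(w,q))
s0=pickle.load(open("side0.pkl","rb"));w0=pickle.load(open("wrist0.pkl","rb"))
print(proj(s0,[.128,.535,.203]),proj(s0,[.128,.535,.223]))
E
```

```text
[0.5647452  0.0935556  0.06022988]
[470.06989023 368.53023684] [315.24550478 238.26615964]
[473.70744737 344.0257399 ] [315.24990568 254.77423783]
[477.44593521 318.77772388] [315.2553912  275.38071708]
[198.10275092  89.56412549] [196.76025346  83.07135444]
```

Projecting the reported TCP into the side view gives row 368, but the visible fingertip ends at about row 342, roughly 20 mm higher. I need to settle this before pushing.

```bash
python3 - <<'E'
from h import *;import pickle
s=pickle.load(open("side3.pkl","rb"))["img"][165:240,350:420,::-1]
w=pickle.load(open("wrist3.pkl","rb"))["img"][225:325,230:400,::-1]
a=cv2.resize(s,None,fx=7,fy=7,interpolation=cv2.INTER_CUBIC);b=cv2.resize(w,None,fx=4.6,fy=4.6,interpolation=cv2.INTER_CUBIC)
b=cv2.convertScaleAbs(b,alpha=2.2);a=cv2.convertScaleAbs(a,alpha=1.8)
cv2.imwrite("pics/s3z.png",a);cv2.imwrite("pics/w3z.png",b)
E
```

```text
(no output)
```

View pics/s3z.png

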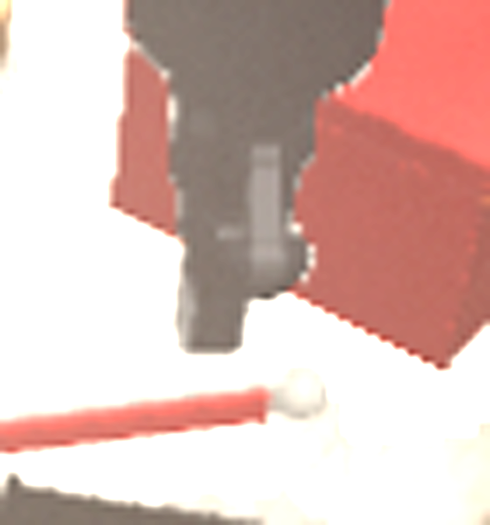

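View pics/w3z.png

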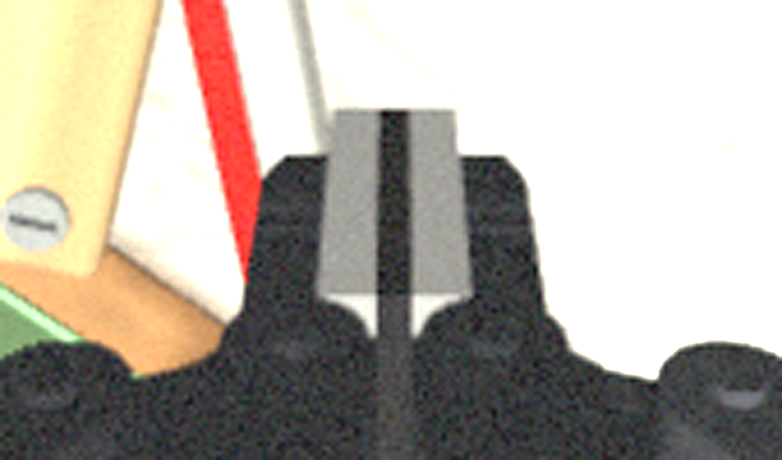

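```bash
python3 - <<'E'
from h import *;import pickle
s=pickle.load(open("side3.pkl","rb"));w=pickle.load(open("wrist3.pkl","rb"))
np.set_printoptions(precision=4,suppress=True)
print(tri(w,(315.5,249),s,(376.5,215)),tri(w,(315.5,249),s,(380,215)))
# also: side tip bottom candidates on plane y=.0935 (finger front y about .083)
o,d=ray(s,(380,215))
for y in(.080,.085,.0935,.102,.11):print(o+d*(y-o[1])/d[1])
s1=pickle.load(open("side1.pkl","rb"));print((proj(s1,[.5682,.1297,.2036])-[260,130])*4)
for z in(.06,.07,.08):print(z,proj(w,[.5537,.0925,z]),proj(w,[.5757,.0945,z]))
for px in (288.2,343.3):print([at(w,(px,225+160/4.6),z) for z in(.06,.07,.08)])
E
```

```text
(array([0.5599, 0.0942, 0.0833]), np.float64(0.0003569943288797827)) (array([0.5655, 0.0945, 0.0799]), np.float64(0.007226324126436145))
[0.5635 0.08   0.0967]
[0.5652 0.085  0.0917]
[0.5681 0.0935 0.0832]
[0.571  0.102  0.0746]
[0.5738 0.11   0.0666]
[488.9155 133.5344]
0.06 [311.7784 221.2992] [318.3884 254.1421]
0.07 [311.5949 228.3656] [318.5517 262.6136]
0.08 [311.3909 236.2303] [318.7325 271.9992]
[array([0.5779, 0.0757, 0.06  ]), array([0.5723, 0.0772, 0.07  ]), array([0.5666, 0.0787, 0.08  ])]
[array([0.581 , 0.1094, 0.06  ]), array([0.5751, 0.1089, 0.07  ]), array([0.5693, 0.1084, 0.08  ])]
```

The calibrated views put the visible fingertips at z ≈ 0.082, about 21 mm behind the reported TCP. That matches the lack of contact: the fingers are hovering just above the lever. I'll back off sideways, go 20 mm lower and check again.

Request:
{"op": "play_rows", "data": {
  "moves": [
    [[0, 0, 0], [0.012, 0, 0], 0],
    [[0, 0, 0], [0.025, 0, 0], 0],
    [[0, 0, 0], [0.025, 0.006, 0], 0],
    [[0, 0, 0], [0.025, 0.013, 0], 0],
    [[0, 0, 0], [0.025, 0.02, 0], 0]
  ]
}}

```text
time: 4.55
ee_pos: [0.5667, 0.119, 0.0392]
tcp_rot: [-90.0, 0.0, 84.9]
wrist_force: [0.5, 0.3, 0.0]
opening: 0.0001
```

Request:
{"op": "play_rows", "data": {
  "moves": [
    [[0, 0, 0], [-0.003, 0, 0], 0],
    [[0, 0, 0], [-0.006, 0, 0], 0],
    [[0, 0, 0], [-0.007, 0, 0], 0],
    [[0, 0, 0], [-0.007, 0, 0], 0],
    [[0, 0, 0], [-0.007, 0, 0], 0]
  ]
}}

```text
time: 5.05
ee_pos: [0.5666, 0.1117, 0.0405]
tcp_rot: [-90.0, -0.0, 84.8]
wrist_force: [0.0, -0.9, 0.3]
opening: -0.0001
```

```bash
python3 snap.py 4 side wrist top
```

```text
5.2 [0.56643874 0.11192398 0.04029079] [-0.74891409  0.64852564  0.37229828]
```

View pics/side4.png

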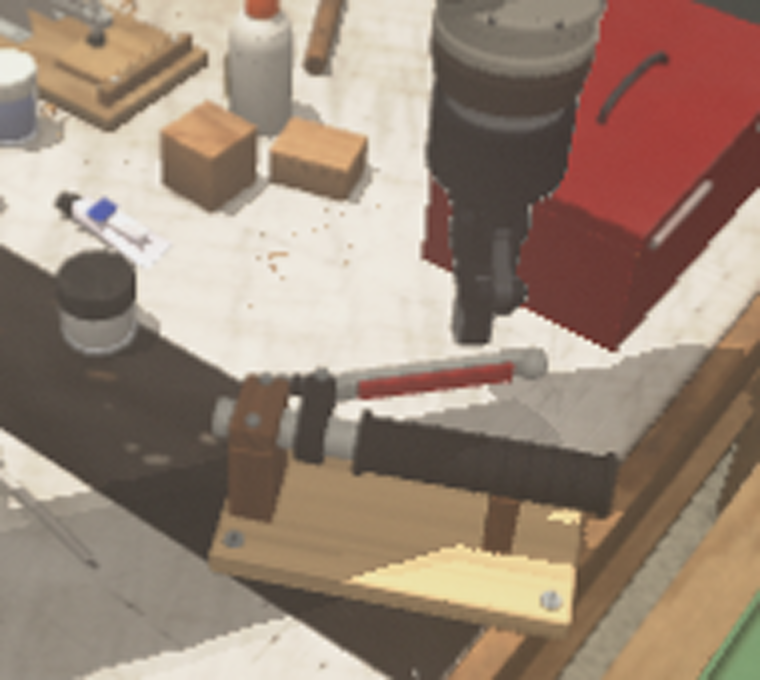

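View pics/wrist4.png

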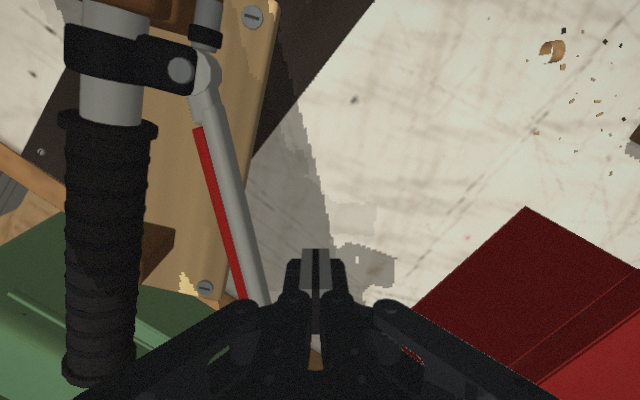

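The tip now sits at about z 0.063, clearly outside the lever. I'll go 5 mm lower and press gently.

Request:
{"op": "play_rows", "data": {
  "moves": [
    [[0, 0, 0], [0, 0.003, 0], 0],
    [[0, 0, 0], [0, 0.005, 0], 0],
    [[0, 0, 0], [-0.002, 0.005, 0], 0],
    [[0, 0, 0], [-0.005, 0.005, 0], 0],
    [[0, 0, 0], [-0.008, 0.005, 0], 0]
  ]
}}

```text
time: 5.7
ee_pos: [0.5656, 0.1036, 0.0352]
tcp_rot: [-90.0, 0.0, 84.9]
wrist_force: [0.8, -0.4, -0.1]
opening: -0.0002
```

Request:
{"op": "play_rows", "data": {
  "moves": [
    [[0, 0, 0], [-0.002, 0, 0], 0],
    [[0, 0, 0], [-0.004, 0, 0], 0],
    [[0, 0, 0], [-0.006, 0, 0], 0],
    [[0, 0, 0], [-0.008, 0, 0], 0],
    [[0, 0, 0], [-0.01, 0, 0], 0]
  ]
}}

```text
time: 6.2
ee_pos: [0.5652, 0.0942, 0.0354]
tcp_rot: [-90.0, -0.0, 84.9]
wrist_force: [2.4, 4.8, -0.6]
opening: 0.0
```

```bash
python3 snap.py 5 side wrist
```

```text
6.3 [0.56508645 0.09401388 0.03537763] [ 3.47045836  4.42537001 -1.1957219 ]
```

View pics/side5.png

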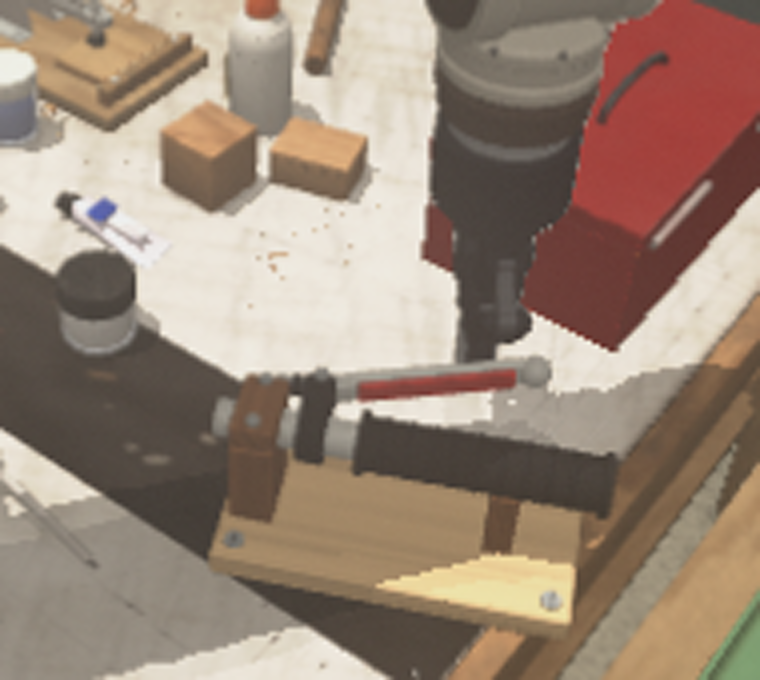

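View pics/wrist5.png

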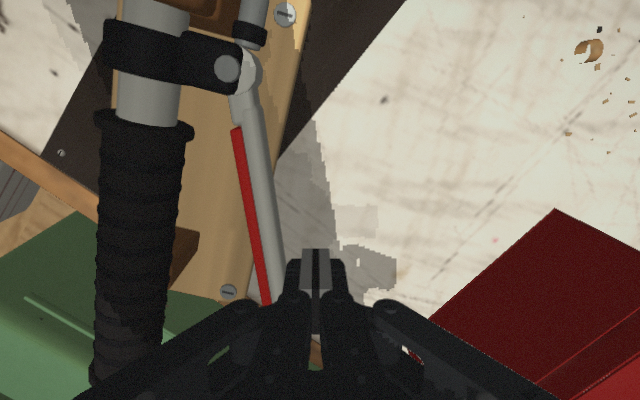

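Contact: about 4.5 N outward on the finger, and the ball has started moving from (537,362) to (536,370). The lever is turning, so I continue.

Request:
{"op": "play_rows", "data": {
  "moves": [
    [[0, 0, 0], [-0.004, 0, 0], 0],
    [[0, 0, 0], [-0.007, 0, 0], 0],
    [[0, 0, 0], [-0.01, 0, 0], 0],
    [[0, 0, 0], [-0.013, 0, 0], 0],
    [[0, 0, 0], [-0.016, 0, 0], 0]
  ]
}}

```text
time: 6.8
ee_pos: [0.5641, 0.0786, 0.0354]
tcp_rot: [-90.1, -0.1, 84.9]
wrist_force: [4.3, 5.9, -1.0]
opening: 0.0001
```

Request:
{"op": "play_rows", "data": {
  "moves": [
    [[0, 0, 0], [-0.002, 0, 0], 0],
    [[0, 0, 0], [-0.004, 0, 0], 0],
    [[0, 0, 0], [-0.006, 0, 0], 0],
    [[0, 0, 0], [-0.008, 0, 0], 0],
    [[0, 0, 0], [-0.008, 0, 0], 0]
  ]
}}

```text
time: 7.3
ee_pos: [0.5631, 0.0708, 0.0355]
tcp_rot: [-90.1, -0.1, 84.9]
wrist_force: [4.4, 8.0, -1.8]
opening: -0.0001
```

```bash
python3 snap.py 6 side wrist
```

```text
7.4 [0.5631633  0.07087213 0.03545288] [ 2.8027355   7.29414433 -0.21163988]
```

View pics/side6.png

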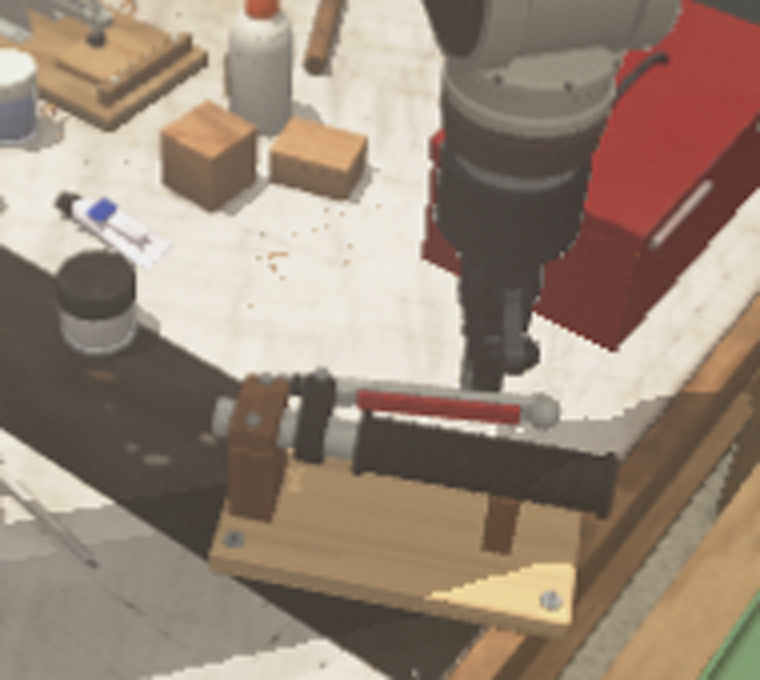

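View pics/wrist6.png

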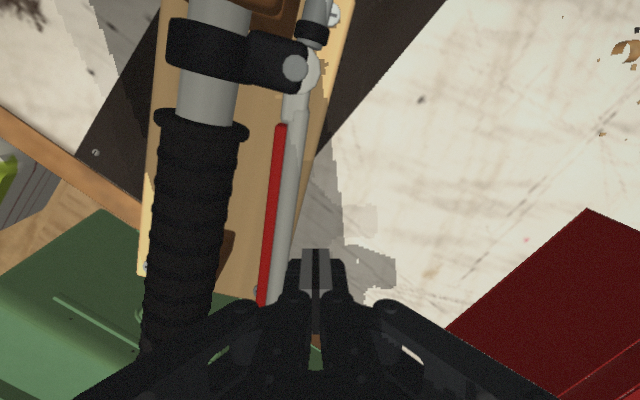

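Force is about 8 N with the lever almost in, and the ball is at (541,411) in the side view. I'll use 1 mm steps until the force rises at the stop.

Request:
{"op": "play_rows", "data": {
  "moves": [
    [[0, 0, 0], [-0.001, 0, 0], 0],
    [[0, 0, 0], [-0.002, 0, 0], 0],
    [[0, 0, 0], [-0.003, 0, 0], 0],
    [[0, 0, 0], [-0.003, 0, 0], 0],
    [[0, 0, 0], [-0.003, 0, 0], 0]
  ]
}}

```text
time: 7.9
ee_pos: [0.5627, 0.068, 0.0354]
tcp_rot: [-90.0, -0.1, 84.9]
wrist_force: [3.2, 8.6, -0.5]
opening: -0.0004
```

Request:
{"op": "play_rows", "data": {
  "moves": [
    [[0, 0, 0], [-0.001, 0, 0], 0],
    [[0, 0, 0], [-0.002, 0, 0], 0],
    [[0, 0, 0], [-0.002, 0, 0], 0],
    [[0, 0, 0], [-0.002, 0, 0], 0],
    [[0, 0, 0], [-0.002, 0, 0], 0]
  ]
}}

```text
time: 8.4
ee_pos: [0.5624, 0.0662, 0.0354]
tcp_rot: [-90.0, -0.1, 84.9]
wrist_force: [2.0, 8.1, 0.6]
opening: -0.0001
```

Request:
{"op": "play_rows", "data": {
  "moves": [
    [[0, 0, 0], [-0.001, 0, 0], 0],
    [[0, 0, 0], [-0.0015, 0, 0], 0],
    [[0, 0, 0], [-0.0015, 0, 0], 0],
    [[0, 0, 0], [-0.0015, 0, 0], 0],
    [[0, 0, 0], [-0.0015, 0, 0], 0]
  ]
}}

```text
time: 8.9
ee_pos: [0.5623, 0.0659, 0.0355]
tcp_rot: [-90.0, -0.2, 84.9]
wrist_force: [2.2, 14.3, 0.7]
opening: -0.0003
```

```bash
python3 snap.py 7 side wrist
```

```text
9.0 [0.56230529 0.06590759 0.03545567] [ 2.20212095 14.82138395 -0.98907017]
```

View pics/side7.png

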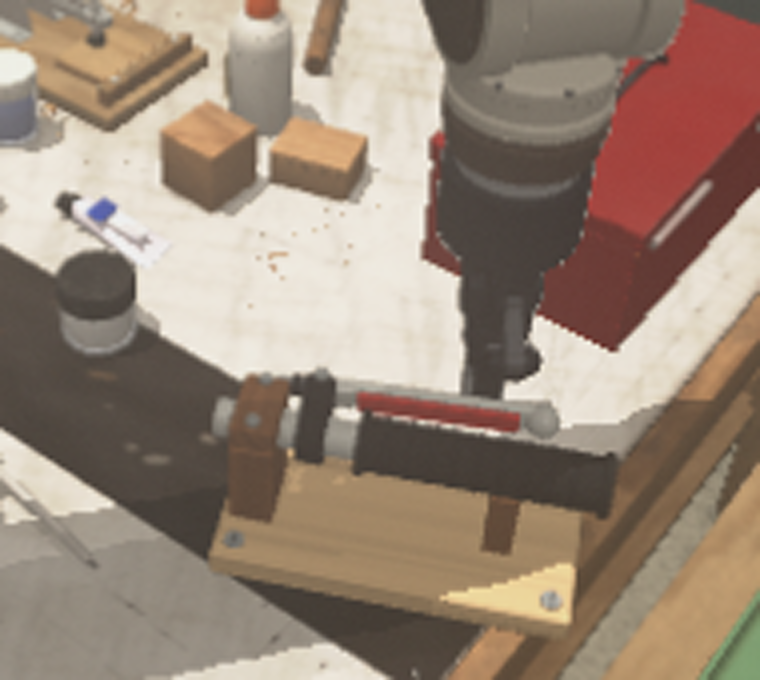

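View pics/wrist7.png

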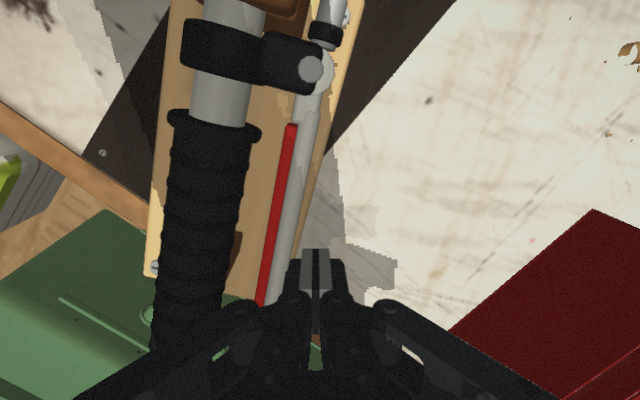

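Force jumped from 8 to 14.5 N with hardly any motion, so this should be the stop. I'll check the angle from the ball position.

```bash
python3 - <<'E'
from h import *;import pickle
h=np.array([.472,.070])
for k,uv in[("2",(533.5,361.5)),("6",(541,411)),("7",(541,419))]:
    c=pickle.load(open(f"side{k}.pkl","rb"));p=at(c,(260+uv[0]/4,130+uv[1]/4),.075);print(p,np.arctan2(p[1]-h[1],p[0]-h[0]))
for k,a,b in[("2",(203,100),(232,232)),("7",(302,140),(272,260))]:
    c=pickle.load(open(f"wrist{k}.pkl","rb"));p=at(c,b,.083)-at(c,a,.083);print(np.arctan2(p[1],p[0]))
E
```

```text
[0.59750642 0.08091011 0.075     ] 0.08671076359411022
[0.59188061 0.04243534 0.075     ] -0.22600598006047712
[0.59033771 0.03651876 0.075     ] -0.27572326594683527
0.02535669049269919
-0.3467063784981174
```

Request:
{"op": "play_rows", "data": {
  "moves": [
    [[0, 0, 0], [-0.0005, 0, 0], 0],
    [[0, 0, 0], [-0.0005, 0, 0], 0],
    [[0, 0, 0], [-0.0005, 0, 0], 0],
    [[0, 0, 0], [-0.0005, 0, 0], 0],
    [[0, 0, 0], [-0.0005, 0, 0], 0]
  ]
}}

```text
time: 9.5
ee_pos: [0.5623, 0.0658, 0.0355]
tcp_rot: [-90.0, -0.3, 85.0]
wrist_force: [2.4, 16.7, -1.3]
opening: -0.0001
```

The angle change is 0.362 rad from the side view and 0.372 from the wrist view. The force goes up 2 N with no motion, so it is firmly at the stop. I'll release now.

Request:
{"op": "play_rows", "data": {
  "moves": [
    [[0, 0, 0], [0.01, 0, 0], 0],
    [[0, 0, 0], [0.02, 0, 0], 0],
    [[0, 0, 0], [0.03, 0, 0], 0],
    [[0, 0, 0], [0.04, 0, 0], 0],
    [[0, 0, 0], [0.045, 0, 0], 0]
  ]
}}

```text
time: 10.0
ee_pos: [0.5659, 0.1082, 0.035]
tcp_rot: [-90.0, 0.1, 84.9]
wrist_force: [0.9, -0.3, 0.7]
opening: -0.0003
```

Request:
{"op": "play_rows", "data": {
  "moves": [
    [[0, 0, 0], [0, 0, 0], 0],
    [[0, 0, 0], [0, 0, 0], 0],
    [[0, 0, 0], [0, 0, 0], 0],
    [[0, 0, 0], [0, 0, 0], 0],
    [[0, 0, 0], [0, 0, 0], 0]
  ]
}}

```text
time: 10.5
ee_pos: [0.5661, 0.1076, 0.0353]
tcp_rot: [-90.0, 0.0, 84.8]
wrist_force: [-0.1, -1.2, -0.3]
opening: 0.0004
```

```bash
python3 snap.py 8 side
```

```text
10.55 [0.56607854 0.10764332 0.03524424] [-0.33755178  0.43545235  0.53098234]
```

View pics/side8.png

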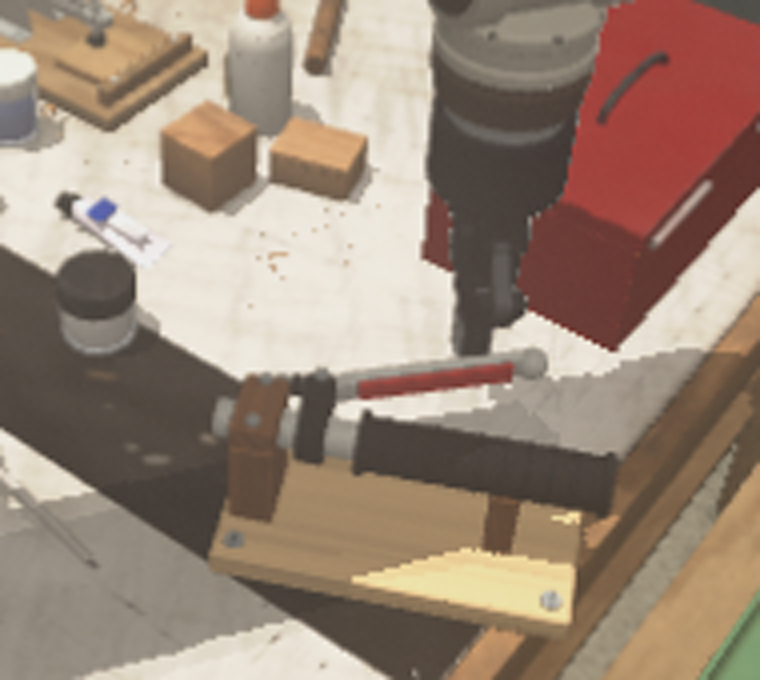

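The ball is back at (534,362), its starting place, with no force on the fingers, so the lever is fully out. Now the second press along the same path.

Request:
{"op": "play_rows", "data": {
  "moves": [
    [[0, 0, 0], [-0.004, 0, 0], 0],
    [[0, 0, 0], [-0.007, 0, 0], 0],
    [[0, 0, 0], [-0.01, 0, 0], 0],
    [[0, 0, 0], [-0.013, 0, 0], 0],
    [[0, 0, 0], [-0.016, 0, 0], 0]
  ]
}}

```text
time: 11.05
ee_pos: [0.565, 0.0921, 0.0354]
tcp_rot: [-90.0, -0.1, 84.9]
wrist_force: [2.6, 3.6, -0.7]
opening: -0.0002
```

Request:
{"op": "play_rows", "data": {
  "moves": [
    [[0, 0, 0], [-0.004, 0, 0], 0],
    [[0, 0, 0], [-0.008, 0, 0], 0],
    [[0, 0, 0], [-0.012, 0, 0], 0],
    [[0, 0, 0], [-0.016, 0, 0], 0],
    [[0, 0, 0], [-0.02, 0, 0], 0]
  ]
}}

```text
time: 11.55
ee_pos: [0.5635, 0.0726, 0.0355]
tcp_rot: [-90.1, -0.1, 84.9]
wrist_force: [4.0, 6.5, -1.1]
opening: 0.0001
```

Request:
{"op": "play_rows", "data": {
  "moves": [
    [[0, 0, 0], [-0.002, 0, 0], 0],
    [[0, 0, 0], [-0.004, 0, 0], 0],
    [[0, 0, 0], [-0.006, 0, 0], 0],
    [[0, 0, 0], [-0.007, 0, 0], 0],
    [[0, 0, 0], [-0.007, 0, 0], 0]
  ]
}}

```text
time: 12.05
ee_pos: [0.5624, 0.0662, 0.0355]
tcp_rot: [-90.0, -0.2, 84.9]
wrist_force: [2.6, 9.7, -0.7]
opening: 0.0001
```

Request:
{"op": "play_rows", "data": {
  "moves": [
    [[0, 0, 0], [-0.001, 0, 0], 0],
    [[0, 0, 0], [-0.0015, 0, 0], 0],
    [[0, 0, 0], [-0.0015, 0, 0], 0],
    [[0, 0, 0], [-0.0015, 0, 0], 0],
    [[0, 0, 0], [-0.0015, 0, 0], 0]
  ]
}}

```text
time: 12.55
ee_pos: [0.5624, 0.0659, 0.0355]
tcp_rot: [-90.0, -0.3, 84.9]
wrist_force: [2.6, 14.8, -0.5]
opening: -0.0003
```

Request:
{"op": "play_rows", "data": {
  "moves": [
    [[0, 0, 0], [0, 0, 0], 0],
    [[0, 0, 0], [0, 0, 0], 0],
    [[0, 0, 0], [0, 0, 0], 0],
    [[0, 0, 0], [0, 0, 0], 0],
    [[0, 0, 0], [0, 0, 0], 0]
  ]
}}

```text
time: 13.05
ee_pos: [0.5624, 0.0659, 0.0355]
tcp_rot: [-90.0, -0.3, 84.9]
wrist_force: [2.8, 14.7, -0.1]
opening: -0.0002
```

```bash
python3 snap.py 9 side top
```

```text
13.15 [0.56240028 0.06589696 0.03548972] [ 3.21315811 14.87335053 -0.33908456]
```

View pics/side9.png

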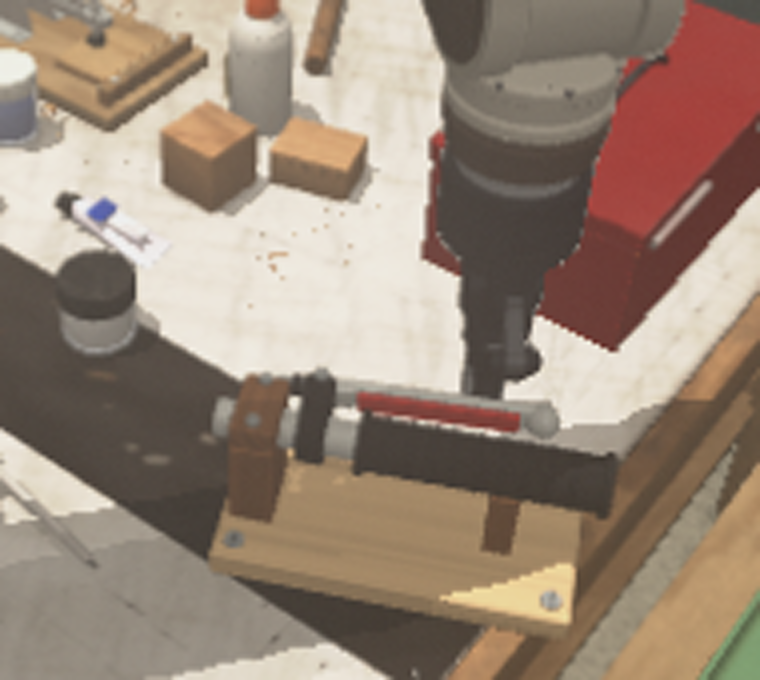

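View pics/top9.png

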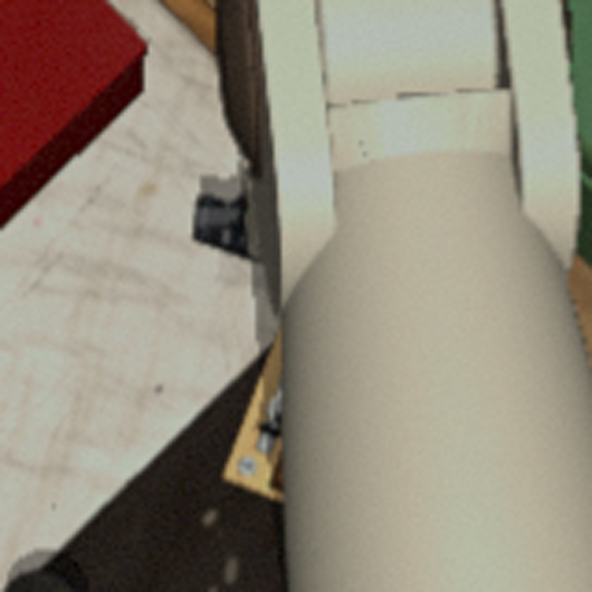

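The side view matches the first stop: ball at (541,419) and a steady 14.8 N. The top view is hidden by the forearm. The bystanders visible in the side view (glue bottle, blocks, jars) look unmoved, so I'm handing in.

```bash
python3 -c "
from workcell import job_done
print(job_done())"
```

```text
the job is handed in; nothing more can be done
None
```

I pressed the lever in to its stop, let it spring fully out, then pressed it to the stop again. I handed in at about 13 s of the 37 s allowed, with the shut fingers still holding it there from the outside.

- **First press:** the force rose from about 8 N to 14–17 N while the arm barely moved. The lever had turned about 0.36 rad in the side view and 0.37 rad in the wrist view.
- **Release:** the ball at the lever's end returned to its starting place in the picture, and there was no force on the fingers.
- **Second press:** it ended at the same arm position and ball position as the first, with a steady 14.8 N. The highest wrist force I read was about 17 N, well below the 45 N limit.

**Fingertip height:** the calibrated pictures showed the fingertips about 20 mm higher than the reported tool point. My first approach therefore passed above the lever without touching it. I backed off, lowered the arm by 25 mm in total and then pressed.

**Not confirmed:** the forearm hid the top view at the end, so the final state rests on the side view and the force readings. The fingers and arm showed no sign of touching the bar, its grip or the red face. The loose things visible in the side view looked unmoved, but the tape roll was outside my close-up pictures and I did not check it again; the arm never went near it.

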